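# Clean the service stand's rail and re-pin its shaft rest one hole over

## Task

Use the yellow scraper block to push all four mud chips off the top of the grey rail, on both sides of the blue slide, then stand the scraper upright back on the bench and let go of it. Then pull the red lock plunger up, slide the blue rest one hole towards the yellow shaft clamp and seat the pin fully home in that hole; finish still gripping the red knob with the pin held home. Keep hand and arm off the chips, and leave the other things on the bench where they are.

Things in the scene. Friction and masses are not known exactly. Their poses are not given: they have to be found in the camera images.
- rail: Grey steel service-stand rail bolted to the bench: rectangular tube 100 mm wide (its x) by 460 mm long (its y), its flat top 50 mm above the bench. Origin on the bench under its middle, z up, y along the rail. 13 mm lock holes in the top at x = -28 mm, y = -100, -50, 0, 50 and 100 mm. Fixed; place and yaw (up to 0.2 rad) vary
- clamp: Yellow shaft clamp with black wing screw, 100 x 50 mm, 46 mm high, bolted on top of one end of the rail (205 mm from the rail's middle along rail y, at +y or -y). Origin at the middle of its underside, on the rail top. Fixed
- end_stop: Dark steel end stop, 100 x 46 mm, 30 mm high, bolted on top of the rail's other end, 205 mm from the middle. Origin at the middle of its underside. Fixed
- slide (a joint): Place in m of the blue sliding shaft rest along rail +y: 0 at the start, pin in the middle hole; the next holes lie at +0.05 and -0.05, the travel ends at +-0.105. Sleeve 118 mm wide (rail x), 84 mm long (rail y), top plate 9 mm above the rail top; at rail x = 11 to 65 mm a black rubber vee, its top 52 mm above the rail top. 0.6 kg; drags with 2 N when unlocked
- plunger (a joint): Lift in m of the spring lock plunger in the blue slide: 0 when the pin is fully home in a hole, 0.018 pulled right up. The round-nosed 11 mm pin reaches 12 mm below the rail top, so it is clear of the hole above 0.012; between holes it rides on the rail top. The spring pushes down with 4 N at 0 and 8.5 N at 0.018
- knob: Red knob of the lock plunger, an upright cylinder 30 mm across and 32 mm high, at rail x = -28 mm, in the middle of the slide's length. Origin at the middle of its underside (76 mm above the bench when the pin is home), z up. Pull it straight up to unlock. A 25 mm brass collar lies below it, up to 73 mm above the bench
- knob_mid (a point): Centre of the red knob, 16 mm above the knob's underside: the point to grip, 92 mm above the bench when the pin is home
- scraper: Scraper block standing on the bench, loose, 0.13 to 0.25 kg: black rubber foot 36 (its x) x 90 (its y) x 16 mm high with a yellow grip bar above it, 22 (x) x 80 (y) mm, from 16 to 66 mm up. Origin at the middle of its underside, z up. Grip the bar across x, about 50 mm above the underside
- chip1: Light brown caked-mud chip, 24 x 18 x 14 mm, 12 g, loose, lying on the rail top between the slide and the end fitting on the rail's +y side (71 to 159 mm from the rail's middle along y). Origin at the middle of its underside
- chip2: Light brown caked-mud chip, 24 x 18 x 14 mm, 12 g, loose, lying on the rail top between the slide and the end fitting on the rail's +y side (71 to 159 mm from the rail's middle along y). Origin at the middle of its underside
- chip3: Light brown caked-mud chip, 24 x 18 x 14 mm, 12 g, loose, lying on the rail top between the slide and the end fitting on the rail's -y side (71 to 159 mm from the rail's middle along y). Origin at the middle of its underside
- chip4: Light brown caked-mud chip, 24 x 18 x 14 mm, 12 g, loose, lying on the rail top between the slide and the end fitting on the rail's -y side (71 to 159 mm from the rail's middle along y). Origin at the middle of its underside
- spool: Orange trimmer-line spool, 84 mm across, 46 mm high, loose, not part of the job. Origin under its middle
- mug: White mug, 80 mm across, 92 mm high, loose, not part of the job. Origin under its middle
- oil_bottle: Green oil bottle, 68 mm across, 180 mm high, loose, not part of the job. Origin under its middle
- plug_carton: Cardboard spark-plug carton, 26 x 85 x 28 mm, loose, not part of the job. Origin under its middle
- wrench: Steel wrench, 170 mm long, lying along its x, loose, not part of the job. Origin under its middle
- screwdriver: Screwdriver with red handle, 190 mm long, lying along its x, loose, not part of the job. Origin under its middle
- air_filter: Black ring-shaped air filter with orange rims, 92 mm across, 50 mm high, loose, not part of the job. Origin under its middle

How it is judged (in metres and radians):
On the way, in this order (a step that is already met when the one before it is completed fails the run):
1. all four chips pushed off the rail top while the slide is still locked in the middle hole (z of each of chip1, chip2, chip3, chip4 in the frame of rail below 0.04 m and value of joint plunger below 0.0025 m and value of joint slide between -0.004 and 0.004 m), for 0.1 s.
2. scraper standing upright on the bench, let go (z of each of chip1, chip2, chip3, chip4 in the frame of rail below 0.04 m and height (world z) of scraper below 0.008 m and angle between scraper's own z axis and vertical below 0.15 rad and contact force between the fingers and scraper below 0.2 N and linear speed of scraper below 0.02 m/s), for 0.2 s.
3. lock plunger pulled clear of the middle hole by the knob (value of joint plunger above 0.011 m and value of joint slide between -0.004 and 0.004 m and contact force between the fingers and knob above 1 N and height (world z) of scraper below 0.008 m and angle between scraper's own z axis and vertical below 0.15 rad and contact force between the fingers and scraper below 0.2 N and linear speed of scraper below 0.02 m/s), for 0.05 s.
At the end, for the whole second after the job is handed in: Slide at the next hole on the clamp side (within 4 mm), pin home (plunger lift under 2.5 mm), fingers still gripping the knob (over 2 N), nothing moving; every chip off the rail (underside below 40 mm); scraper standing upright on the bench, let go (all of step 2 and ((y of clamp in the frame of rail above 0 m and value of joint slide between 0.046 and 0.054 m) or (not (y of clamp in the frame of rail above 0 m) and value of joint slide between -0.054 and -0.046 m)) and value of joint plunger below 0.0025 m and contact force between the fingers and knob above 2 N and velocity of joint slide between -0.01 and 0.01 m/s); the arm keeps its last pose, push and grip.
It fails at once if a chip touched by the hand or arm instead of the scraper (contact force between any of the fingers, the arm and chip1 above 0.5 N or contact force between any of the fingers, the arm and chip2 above 0.5 N or contact force between any of the fingers, the arm and chip3 above 0.5 N or contact force between any of the fingers, the arm and chip4 above 0.5 N).
It fails at once if one of the other things on the bench moved by more than 30 mm (distance of any of spool, mug, oil_bottle, plug_carton, wrench, screwdriver, air_filter from where it was at the start of the episode above 0.03 m).
It also fails if it takes over 72 s, if anything falls off the work surface, if the arm or the gripper's body presses on something with over 40 N, if the wrist force passes 120 N, or if a joint passes its speed limit or range.

## Robot

A 7-joint arm with a two-finger parallel gripper is mounted at the origin on the work surface. World frame = base frame: x ahead of the robot, y to its left, z up, the work surface at z = 0. Lengths are in mm, angles in rad, forces in N, time in s.
With the tool pointing down it reaches from about 350 to 900 mm from the base axis. Payload 8.1 kg.
Tool frame: the origin (TCP) lies on the centre line of the jaws, within the pads' length; the fingertips stand 22 mm ahead of it and the grasp point (between the pads) lies 3 mm ahead of it; z points along the fingers, y is the line along which they close (so a half turn about z gives the same grasp; the last joint's range is limited). The gripper opens to 92 mm and grips with 3 to 60 N. Pads are 19 mm wide; open, the fingers measure 130 mm over their backs; the gripper's body (75 mm by 190 mm) begins 47 mm behind the grasp point.
Start: joints at [1.055, 0.434, 0.025, 1.573, -0.012, 1.134, -0.075], TCP at [250.713, -572.524, 248.742] pointing down, gripper open.
Joint ranges: [-2.62, 2.62], [-0.44, 2.09], [-1.27, 1.32], [0.08, 2.57], [-1.32, 4.46], [0.12, 2], [-2.74, 2.74]. Speed limits (rad/s): [2.22, 2.22, 3.01, 3.01, 3.14, 3.14, 3.14].

## Interface

Orientations are given as a unit quaternion [w, x, y, z].
In Python, from plant import bot gives the robot as it stands. The module is installed in compiled form; this text tells all that it offers.
- The arm moves only by the shell command python3 -m crank 'ROWS' [FORCE]. ROWS is JSON, a list of rows, each an object of numbers: "ax", "ay", "az": the turn, a rotation vector about the tool's x, y, z in degrees; "tx", "ty", "tz": the shift along the tool's x, y, z in units of 40 mm (1.0 is 40 mm); "hand": the opening, from 0 (shut) to 1 (fully open). In form: [{"ax": .., "ay": .., "az": .., "tx": .., "ty": .., "tz": .., "hand": ..}, ...]. A call has 1 to 20 rows; each row shifts and turns the commanded pose from where the row before left it, along the tool's axes as they then stand; what a row does not reach is not made up. A row lasts 1/10 s, in which the tool goes at most 50 mm and 8.59 degrees, less where a joint would pass 70% of its speed; a pose out of reach is approached as far as the arm can. A call is refused whole if a number of a shift passes 1 or a number of a turn 8.59, either way. A call with a gripper value outside its range is refused whole. The fingers move at their own pace and stop on an object; FORCE is the grip in N (left out, the last holds). Time passes only in rows, so rows that do not move let the fingers close. It gives the time, the measured TCP pose, the force, the opening and the grip force at its end, in the units of the state.
- bot.sense(): the state, without advancing time (a new reading comes with each control period).
- bot.read_camera(name): name is "scene" or "top"; returns a dict with "image" (400x640x3 uint8, blue, green, red), "z_map" (400x640 float32, mm along the optical axis (not along the pixel's ray), 0 where there is no reading), "fx", "fy", "cx", "cy" (pixels), "k1" (the pictures are not rectified: a ray, as slopes to the right and down, at radius r is drawn at 1 + k1 r^2 times it, then the intrinsics apply), "rvec" (rotation vector, rad) and "tvec" (3), from world to camera coordinates, as OpenCV has them. Camera axes: x right, y down, z forward; pixel columns grow to the right and rows downward; lengths in mm; the calibration is good to about 2 mm. A picture is of the moment at which its call begins.
- bot.hand_in(): hands the job in; it is judged then, once.
The state is a dict: "time": time; "joint_positions": joint angles; "qvel": joint speeds; "effort": joint torques, N m; "tcp_pos": TCP position; "tcp_rot": TCP orientation; "wrist_force": force on the tool from outside, world axes, zero at the start; "moment": the same for the moment, N m; "gripper_width": opening from 0.0 (shut) to 1.0 (fully open); "gripper_force": force on a finger pad.
Only numpy, scipy, OpenCV 4.12 (cv2) and the standard library are available. Lean on these libraries where they do the work, as an engineer would, in place of code of your own. Each camera call takes 0.05 s, during which the arm holds its last target. There are 200 camera calls.

## Working session

There is one attempt and no reset: what is moved stays moved. The work goes in short steps, Python scripts to look and compute and a shell command to move; the robot and the scene stay as the last step left them, time stands still between calls to the robot, and variables do not carry over. Pictures are saved under pics/ and viewed, at most 10 in all, crops included, and the job is handed in when it is done.

```bash
mkdir -p pics; cat > h.py <<'E'
import numpy as np,cv2
from plant import bot
def cam(n):
    c=bot.read_camera(n); c['R']=cv2.Rodrigues(np.array(c['rvec'],float))[0]; c['t']=np.array(c['tvec'],float).ravel(); return c
def ray(c,uv):
    uv=np.atleast_2d(np.array(uv,float)); d=np.c_[(uv[:,0]-c['cx'])/c['fx'],(uv[:,1]-c['cy'])/c['fy']]
    s=d.copy()
    for _ in range(20): s=d/(1+c['k1']*(s**2).sum(1,keepdims=True))
    return np.c_[s,np.ones(len(s))]
def plane(c,uv,z):
    r=ray(c,uv)@c['R']; o=-c['R'].T@c['t']; return o+r*((z-o[2])/r[:,2])[:,None]
def depth(c):
    v,u=np.mgrid[0:400,0:640]; r=ray(c,np.c_[u.ravel(),v.ravel()]); p=(r*c['z_map'].reshape(-1,1)-c['t'])@c['R']
    p[c['z_map'].ravel()==0]=np.nan; return p.reshape(400,640,3)
E
python3 - <<'E'
from h import *
for n in('top','scene'):
    c=cam(n); cv2.imwrite(f'pics/{n}0.png',c['image']); np.save(f'{n}.npy',c,allow_pickle=True)
    print(n,(-c['R'].T@c['t']).round(),c['fx'],c['k1'],c['R'].round(2).tolist())
s=bot.sense();print(s)
E
```

```text
top [ 387.  -63. 1260.] 466.4691800241444 -0.12081756960725955 [[0.01, -1.0, -0.03], [-0.98, -0.0, -0.17], [0.17, 0.03, -0.98]]
scene [1310. -710. 1176.] 506.2351265634129 0.027775213921587084 [[0.66, 0.75, 0.02], [0.57, -0.48, -0.67], [-0.5, 0.45, -0.74]]
{'time': 0.1, 'joint_positions': array([ 1.05536923,  0.43515322,  0.02491901,  1.57401171, -0.01159471,
        1.13403352, -0.07508997]), 'qvel': array([-1.16829512e-03,  8.00074545e-05,  3.35379277e-04, -5.90276943e-04,
       -1.48366611e-03, -1.62854461e-03,  1.04630181e-03]), 'effort': array([ 2.50042147e-03, -6.69132113e+01,  9.87725928e-01, -3.15154195e+01,
       -6.05226005e-02,  3.73438268e-02,  3.16521619e-05]), 'tcp_pos': array([ 250.55152433, -572.09460093,  248.02069754]), 'tcp_rot': array([-7.01228071e-04,  9.78772781e-01,  2.04947089e-01, -2.05201242e-04]), 'wrist_force': array([-0.1241348 ,  0.49755243, -0.36110925]), 'moment': array([ 0.03672573, -0.0393169 ,  0.00462465]), 'gripper_force': 0.0, 'gripper_width': 1.002257341745225}
```

View pics/top0.png

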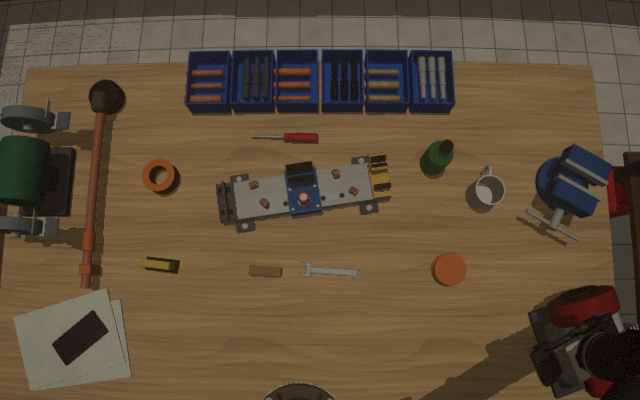

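View pics/scene0.png

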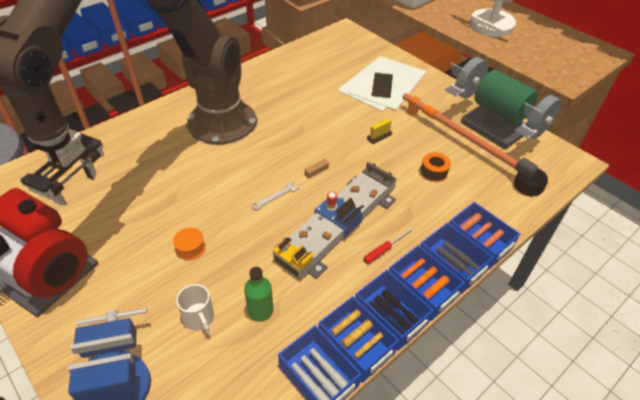

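```bash
cat > m.py <<'E'
from h import *
c=np.load('top.npy',allow_pickle=True).item(); s=np.load('scene.npy',allow_pickle=True).item()
P=depth(c);hsv=cv2.cvtColor(c['image'],cv2.COLOR_BGR2HSV);H,S,V=[hsv[...,i].astype(int) for i in range(3)]
def comps(m,box,mn=8):
    u0,v0,u1,v1=box;k=np.zeros_like(m);k[v0:v1,u0:u1]=m[v0:v1,u0:u1]
    n,l,st,ce=cv2.connectedComponentsWithStats(k.astype(np.uint8))
    return [(l==i) for i in range(1,n) if st[i,4]>=mn]
def rect(m,z):
    v,u=np.where(m);p=plane(c,np.c_[u,v],z)[:,:2];r=cv2.minAreaRect(p.astype(np.float32))
    return np.round(r[0],1),np.round(r[1],1),round(r[2],1),'depth z',np.nanmedian(P[m][:,2]).round(1)
yel=(H>18)&(H<35)&(S>140)&(V>90)
for m in comps(yel,(135,250,185,280)): print('scraper yel',rect(m,66))
for m in comps(yel,(360,145,400,205)): print('clamp yel',rect(m,96))
red=((H<8)|(H>172))&(S>120)&(V>70)
for m in comps(red,(290,185,318,215)): print('knob',rect(m,108))
br=(H>3)&(H<16)&(S>60)&(S<190)&(V>50)
for m in comps(br,(232,160,290,220),15)+comps(br,(322,160,370,210),15): print('chip',rect(m,64),m.sum())
# rail top by depth
m=(P[...,2]>44)&(P[...,2]<56);m[:,:210]=0;m[:,400:]=0;m[:150]=0;m[230:]=0
m=cv2.morphologyEx(m.astype(np.uint8),cv2.MORPH_OPEN,np.ones((3,3)))>0
print('rail',rect(m,50),m.sum()); 
blk=V<60
for m in comps(blk,(135,250,185,280)): print('foot',rect(m,10))
for nme,box in dict(screwdriver=(245,125,325,150),carton=(245,260,286,281),bottle=(415,135,460,180)).items():
    q=P[box[1]:box[3],box[0]:box[2]];h=q[...,2]>8;pp=q[h];print(nme,np.nanpercentile(pp,[2,50,98],axis=0).round().tolist())
E
python3 m.py; python3 - <<'E'
import cv2
a=cv2.imread('pics/top0.png')[120:290,130:410];cv2.imwrite('pics/crop.png',cv2.resize(a,(0,0),fx=2.8,fy=2.8,interpolation=2))
E
```

```text
scraper yel (array([430.4, 378.7]), array([77.6, 21.6]), 84.6, 'depth z', np.float64(66.0))
clamp yel (array([ 715.8, -196.6]), array([ 5.6, 40.2]), 8.7, 'depth z', np.float64(95.4))
clamp yel (array([ 679.6, -202.5]), array([14.9,  5.1]), 75.8, 'depth z', np.float64(94.3))
clamp yel (array([ 681.7, -217.8]), array([ 5.3, 10.2]), 0.3, 'depth z', np.float64(93.4))
clamp yel (array([ 676.3, -185.6]), array([5.3, 7.8]), 0.3, 'depth z', np.float64(94.3))
clamp yel (array([ 638.2, -204.3]), array([67.1, 47.9]), 7.6, 'depth z', np.float64(59.6))
knob (array([600.3,  -8.8]), array([25.6, 25.2]), 0.6, 'depth z', np.float64(107.3))
chip (array([642.5, 124.9]), array([18.2, 22.4]), 27.4, 'depth z', np.float64(62.8)) 58
chip (array([593.4,  95.1]), array([24.6, 16.6]), 45.7, 'depth z', np.float64(63.3)) 60
chip (array([672. , -91.3]), array([23.1, 16.7]), 18.0, 'depth z', np.float64(64.0)) 53
chip (array([ 625.6, -137.8]), array([22.3, 16.8]), 45.5, 'depth z', np.float64(64.2)) 52
rail (array([628. ,  -3.1]), array([101.4, 362.5]), 8.9, 'depth z', np.float64(49.9)) 3489
foot (array([430.3, 378.1]), array([92.2, 34.8]), 84.1, 'depth z', np.float64(16.2))
screwdriver [[775.0, -40.0, 10.0], [787.0, 14.0, 22.0], [798.0, 134.0, 29.0]]
carton [[404.0, 52.0, 22.0], [417.0, 90.0, 28.0], [430.0, 135.0, 33.0]]
bottle [[683.0, -384.0, 14.0], [704.0, -347.0, 119.0], [741.0, -325.0, 182.0]]
```

View pics/crop.png

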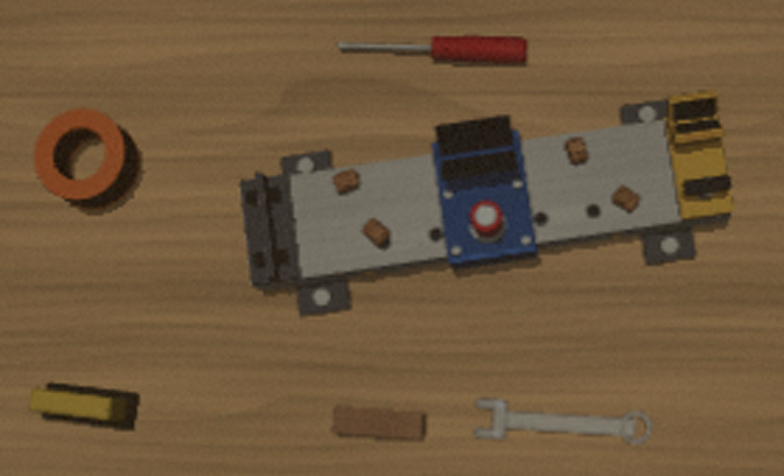

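```bash
cat > d.py <<'E'
import sys,numpy as np
from scipy.spatial.transform import Rotation as R
from plant import bot
# d.py x y z yaw(deg of tool y in world) -> shift in current tool frame AND after turning; turn
x,y,z,yaw=map(float,sys.argv[1:5]); s=bot.sense()
q=s['tcp_rot'];A=R.from_quat([q[1],q[2],q[3],q[0]]);a=np.radians(yaw)
ty=np.array([np.cos(a),np.sin(a),0]);tz=np.array([0,0,-1.]);B=R.from_matrix(np.c_[np.cross(ty,tz),ty,tz])
d=np.array([x,y,z])-s['tcp_pos']
np.set_printoptions(suppress=True,precision=3)
print('t',s['time'],'pos',s['tcp_pos'],'q',s['joint_positions'],'F',s['wrist_force'],'w',s['gripper_width'],s['gripper_force'])
print('shift now-frame',A.inv().apply(d)/40,'| after-turn frame',B.inv().apply(d)/40,'| turn deg',np.degrees((A.inv()*B).as_rotvec()))
E
python3 -m crank '[{"tx":0.945,"ty":-0.633},{"tx":0.945,"ty":-0.633},{"tx":0.945,"ty":-0.633},{"tx":0.945,"ty":-0.633},{"tx":0.945,"ty":-0.633},{"tx":0.945,"ty":-0.633},{"tx":0.945,"ty":-0.633},{"tx":0.945,"ty":-0.633},{"tx":0.945,"ty":-0.633},{"tx":0.945,"ty":-0.633},{"tx":0.945,"ty":-0.633},{"az":-7.6},{"az":-7.6},{"az":-7.6},{"az":-7.6},{"az":-7.6},{"az":-7.6},{"az":-7.6},{"az":-7.6}]' 25; python3 d.py 430.3 378.3 160 -5.5
```

```text
t 0.1 pos [ 250.552 -572.095  248.021] q [ 1.055  0.435  0.025  1.574 -0.012  1.134 -0.075] F [-0.124  0.498 -0.361] w 1.002257341745225 0.0
shift now-frame [ 13.649 -19.958   2.228] | after-turn frame [24.081  2.196  2.201] | turn deg [ -0.079  -0.038 -60.847]invalid input at $[0]: expected keys ax, ay, az, tx, ty, tz, hand
```

```bash
python3 -m crank '[{"ax":0,"ay":0,"az":0,"tx":0.945,"ty":-0.633,"tz":0,"hand":1},{"ax":0,"ay":0,"az":0,"tx":0.945,"ty":-0.633,"tz":0,"hand":1},{"ax":0,"ay":0,"az":0,"tx":0.945,"ty":-0.633,"tz":0,"hand":1},{"ax":0,"ay":0,"az":0,"tx":0.945,"ty":-0.633,"tz":0,"hand":1},{"ax":0,"ay":0,"az":0,"tx":0.945,"ty":-0.633,"tz":0,"hand":1},{"ax":0,"ay":0,"az":0,"tx":0.945,"ty":-0.633,"tz":0,"hand":1},{"ax":0,"ay":0,"az":0,"tx":0.945,"ty":-0.633,"tz":0,"hand":1},{"ax":0,"ay":0,"az":0,"tx":0.945,"ty":-0.633,"tz":0,"hand":1},{"ax":0,"ay":0,"az":0,"tx":0.945,"ty":-0.633,"tz":0,"hand":1},{"ax":0,"ay":0,"az":0,"tx":0.945,"ty":-0.633,"tz":0,"hand":1},{"ax":0,"ay":0,"az":0,"tx":0.945,"ty":-0.633,"tz":0,"hand":1},{"ax":0,"ay":0,"az":-7.6,"tx":0,"ty":0,"tz":0,"hand":1},{"ax":0,"ay":0,"az":-7.6,"tx":0,"ty":0,"tz":0,"hand":1},{"ax":0,"ay":0,"az":-7.6,"tx":0,"ty":0,"tz":0,"hand":1},{"ax":0,"ay":0,"az":-7.6,"tx":0,"ty":0,"tz":0,"hand":1},{"ax":0,"ay":0,"az":-7.6,"tx":0,"ty":0,"tz":0,"hand":1},{"ax":0,"ay":0,"az":-7.6,"tx":0,"ty":0,"tz":0,"hand":1},{"ax":0,"ay":0,"az":-7.6,"tx":0,"ty":0,"tz":0,"hand":1},{"ax":0,"ay":0,"az":-7.6,"tx":0,"ty":0,"tz":0,"hand":1}]' 25; python3 d.py 430.3 378.3 160 -5.5
```

```text
time: 2.0
tcp_pos: [519.6, -150.6, 248.4]
tcp_rot: [-0.0, 0.739, 0.674, -0.0]
wrist_force: [0.2, -0.4, 0.1]
gripper_width: 0.997
gripper_force: 0.0
t 2.0 pos [ 519.604 -150.601  248.365] q [ 0.484  0.333 -0.391  1.753  0.141  1.084 -0.046] F [ 0.248 -0.381  0.106] w 0.9972749824474874 0.0
shift now-frame [12.963 -3.429  2.213] | after-turn frame [12.948 -3.49   2.209] | turn deg [-0.044 -0.003  0.259]
```

```bash
python3 -m crank '[{"ax":0,"ay":0,"az":0,"tx":0.997,"ty":-0.264,"tz":0.17,"hand":1},{"ax":0,"ay":0,"az":0,"tx":0.997,"ty":-0.264,"tz":0.17,"hand":1},{"ax":0,"ay":0,"az":0,"tx":0.997,"ty":-0.264,"tz":0.17,"hand":1},{"ax":0,"ay":0,"az":0,"tx":0.997,"ty":-0.264,"tz":0.17,"hand":1},{"ax":0,"ay":0,"az":0,"tx":0.997,"ty":-0.264,"tz":0.17,"hand":1},{"ax":0,"ay":0,"az":0,"tx":0.997,"ty":-0.264,"tz":0.17,"hand":1},{"ax":0,"ay":0,"az":0,"tx":0.997,"ty":-0.264,"tz":0.17,"hand":1},{"ax":0,"ay":0,"az":0,"tx":0.997,"ty":-0.264,"tz":0.17,"hand":1},{"ax":0,"ay":0,"az":0,"tx":0.997,"ty":-0.264,"tz":0.17,"hand":1},{"ax":0,"ay":0,"az":0,"tx":0.997,"ty":-0.264,"tz":0.17,"hand":1},{"ax":0,"ay":0,"az":0,"tx":0.997,"ty":-0.264,"tz":0.17,"hand":1},{"ax":0,"ay":0,"az":0,"tx":0.997,"ty":-0.264,"tz":0.17,"hand":1},{"ax":0,"ay":0,"az":0,"tx":0.997,"ty":-0.264,"tz":0.17,"hand":1},{"ax":0,"ay":0,"az":0,"tx":0,"ty":0,"tz":0,"hand":1},{"ax":0,"ay":0,"az":0,"tx":0,"ty":0,"tz":0,"hand":1}]'; python3 d.py 430.3 378.3 53 -5.5
```

```text
time: 3.5
tcp_pos: [432.5, 379.4, 159.6]
tcp_rot: [-0.0, 0.74, 0.673, -0.001]
wrist_force: [-0.5, 0.1, 0.2]
gripper_width: 1.004
gripper_force: 0.0
t 3.5 pos [432.534 379.373 159.615] q [-0.441  0.502 -0.523  1.77   0.299  0.951 -1.181] F [-0.549  0.079  0.168] w 1.0040919055730568 0.0
shift now-frame [-0.03  -0.05   2.665] | after-turn frame [-0.032 -0.053  2.665] | turn deg [-0.065  0.046  0.086]
```

```bash
python3 -m crank '[{"ax":0,"ay":0,"az":0,"tx":-0.03,"ty":-0.05,"tz":0.665,"hand":1},{"ax":0,"ay":0,"az":0,"tx":0,"ty":0,"tz":0.8,"hand":1},{"ax":0,"ay":0,"az":0,"tx":0,"ty":0,"tz":0.7,"hand":1},{"ax":0,"ay":0,"az":0,"tx":0,"ty":0,"tz":0.5,"hand":1},{"ax":0,"ay":0,"az":0,"tx":0,"ty":0,"tz":0,"hand":1},{"ax":0,"ay":0,"az":0,"tx":0,"ty":0,"tz":0,"hand":0},{"ax":0,"ay":0,"az":0,"tx":0,"ty":0,"tz":0,"hand":0},{"ax":0,"ay":0,"az":0,"tx":0,"ty":0,"tz":0,"hand":0},{"ax":0,"ay":0,"az":0,"tx":0,"ty":0,"tz":0,"hand":0},{"ax":0,"ay":0,"az":0,"tx":0,"ty":0,"tz":0,"hand":0},{"ax":0,"ay":0,"az":0,"tx":0,"ty":0,"tz":0,"hand":0},{"ax":0,"ay":0,"az":0,"tx":0,"ty":0,"tz":0,"hand":0}]' 30; python3 d.py 694 130 210 8.9
```

```text
time: 4.7
tcp_pos: [431.3, 377.7, 53.8]
tcp_rot: [0.0, 0.741, 0.672, 0.0]
wrist_force: [-0.4, 0.0, -0.1]
gripper_width: 0.447
gripper_force: 0.0
t 4.7 pos [431.291 377.719  53.784] q [-0.491  0.63  -0.459  1.864  0.398  0.739 -1.269] F [-0.38   0.028 -0.108] w 0.4469253974504387 0.0
shift now-frame [-5.529  7.136 -3.905] | after-turn frame [-7.135  5.531 -3.905] | turn deg [  0.004  -0.    -14.449]
```

```bash
python3 -m crank '[{"ax":0,"ay":0,"az":0,"tx":0,"ty":0,"tz":0,"hand":0},{"ax":0,"ay":0,"az":0,"tx":0,"ty":0,"tz":0,"hand":0},{"ax":0,"ay":0,"az":0,"tx":0,"ty":0,"tz":0,"hand":0},{"ax":0,"ay":0,"az":0,"tx":0,"ty":0,"tz":0,"hand":0},{"ax":0,"ay":0,"az":0,"tx":0,"ty":0,"tz":0,"hand":0},{"ax":0,"ay":0,"az":0,"tx":0,"ty":0,"tz":-0.4,"hand":0},{"ax":0,"ay":0,"az":0,"tx":0,"ty":0,"tz":-0.8,"hand":0},{"ax":0,"ay":0,"az":0,"tx":0,"ty":0,"tz":-0.8,"hand":0},{"ax":0,"ay":0,"az":0,"tx":0,"ty":0,"tz":-0.8,"hand":0},{"ax":0,"ay":0,"az":-7.2,"tx":0,"ty":0,"tz":0,"hand":0},{"ax":0,"ay":0,"az":-7.2,"tx":0,"ty":0,"tz":0,"hand":0},{"ax":0,"ay":0,"az":0,"tx":0,"ty":0,"tz":0,"hand":0}]' 40; python3 d.py 688 121 165 8.9
```

```text
time: 5.9
tcp_pos: [431.5, 377.3, 165.7]
tcp_rot: [0.0, 0.65, 0.76, -0.0]
wrist_force: [-0.3, -0.7, -0.8]
gripper_width: 0.237
gripper_force: 40.0
t 5.9 pos [431.48  377.318 165.725] q [-0.393  0.506 -0.59   1.766  0.333  0.971 -0.96 ] F [-0.315 -0.741 -0.797] w 0.23727642514978273 39.99470114707947
shift now-frame [-7.327  5.339  0.02 ] | after-turn frame [-7.323  5.344  0.018] | turn deg [0.005 0.011 0.043]
```

```bash
python3 -m crank '[{"ax":0,"ay":0,"az":0,"tx":-0.916,"ty":0.668,"tz":0,"hand":0},{"ax":0,"ay":0,"az":0,"tx":-0.916,"ty":0.668,"tz":0,"hand":0},{"ax":0,"ay":0,"az":0,"tx":-0.916,"ty":0.668,"tz":0,"hand":0},{"ax":0,"ay":0,"az":0,"tx":-0.916,"ty":0.668,"tz":0,"hand":0},{"ax":0,"ay":0,"az":0,"tx":-0.916,"ty":0.668,"tz":0,"hand":0},{"ax":0,"ay":0,"az":0,"tx":-0.916,"ty":0.668,"tz":0,"hand":0},{"ax":0,"ay":0,"az":0,"tx":-0.916,"ty":0.668,"tz":0,"hand":0},{"ax":0,"ay":0,"az":0,"tx":-0.916,"ty":0.668,"tz":0,"hand":0},{"ax":0,"ay":0,"az":0,"tx":0,"ty":0,"tz":0,"hand":0},{"ax":0,"ay":0,"az":0,"tx":0,"ty":0,"tz":0,"hand":0}]'; python3 d.py 688 121 106.5 8.9; python3 - <<'E'
from h import *
c=cam('scene');cv2.imwrite('pics/s1.png',cv2.resize(c['image'][100:300,220:500],(0,0),fx=2.8,fy=2.8))
E
```

```text
time: 6.9
tcp_pos: [687.9, 119.2, 164.5]
tcp_rot: [-0.0, 0.653, 0.758, -0.001]
wrist_force: [-0.7, -0.4, -2.8]
gripper_width: 0.239
gripper_force: 40.0
t 6.9 pos [687.945 119.193 164.533] q [ 0.057  0.682 -0.517  1.434  0.354  1.12  -0.371] F [-0.658 -0.365 -2.816] w 0.23921603828115312 39.99652683734894
shift now-frame [0.045 0.01  1.451] | after-turn frame [0.044 0.008 1.451] | turn deg [-0.083  0.018 -0.405]
```

View pics/s1.png

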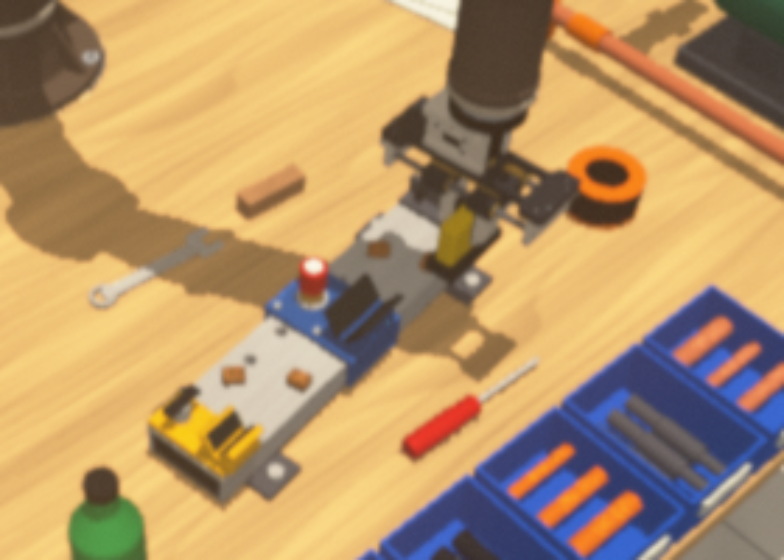

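```bash
python3 -m crank '[{"ax":0,"ay":0,"az":0,"tx":0.04,"ty":0,"tz":0.6,"hand":0},{"ax":0,"ay":0,"az":0,"tx":0,"ty":0,"tz":0.5,"hand":0},{"ax":0,"ay":0,"az":0,"tx":0,"ty":0,"tz":0.35,"hand":0},{"ax":0,"ay":0,"az":0,"tx":0,"ty":0,"tz":0,"hand":0}]'; python3 d.py 688 121 106.5 8.9
```

```text
time: 7.35
tcp_pos: [685.4, 123.2, 105.5]
tcp_rot: [-0.001, 0.65, 0.76, -0.002]
wrist_force: [-0.3, 0.0, -1.8]
gripper_width: 0.238
gripper_force: 40.0
t 7.35 pos [685.409 123.174 105.514] q [ 0.043  0.737 -0.5    1.491  0.387  1.018 -0.398] F [-0.292  0.034 -1.778] w 0.23751946878652888 39.996294379234314
shift now-frame [-0.064  0.055 -0.025] | after-turn frame [-0.064  0.056 -0.025] | turn deg [-0.232  0.008 -0.001]
```

```bash
python3 -m crank '[{"ax":0,"ay":0,"az":0,"tx":-0.03,"ty":-0.2,"tz":0,"hand":0},{"ax":0,"ay":0,"az":0,"tx":0,"ty":-0.2,"tz":0,"hand":0},{"ax":0,"ay":0,"az":0,"tx":0,"ty":-0.2,"tz":0,"hand":0},{"ax":0,"ay":0,"az":0,"tx":0,"ty":-0.2,"tz":0,"hand":0},{"ax":0,"ay":0,"az":0,"tx":0,"ty":-0.2,"tz":0,"hand":0},{"ax":0,"ay":0,"az":0,"tx":0,"ty":-0.2,"tz":0,"hand":0},{"ax":0,"ay":0,"az":0,"tx":0,"ty":-0.2,"tz":0,"hand":0},{"ax":0,"ay":0,"az":0,"tx":0,"ty":-0.2,"tz":0,"hand":0},{"ax":0,"ay":0,"az":0,"tx":0,"ty":-0.2,"tz":0,"hand":0},{"ax":0,"ay":0,"az":0,"tx":0,"ty":-0.2,"tz":0,"hand":0},{"ax":0,"ay":0,"az":0,"tx":0,"ty":-0.2,"tz":0,"hand":0},{"ax":0,"ay":0,"az":0,"tx":0,"ty":-0.2,"tz":0,"hand":0},{"ax":0,"ay":0,"az":0,"tx":0,"ty":-0.2,"tz":0,"hand":0},{"ax":0,"ay":0,"az":0,"tx":0,"ty":-0.2,"tz":0,"hand":0},{"ax":0,"ay":0,"az":0,"tx":0,"ty":-0.2,"tz":0,"hand":0},{"ax":0,"ay":0,"az":0,"tx":0,"ty":-0.2,"tz":0,"hand":0},{"ax":0,"ay":0,"az":0,"tx":0,"ty":-0.2,"tz":0,"hand":0},{"ax":0,"ay":0,"az":0,"tx":0,"ty":0,"tz":0,"hand":0}]'; python3 d.py 556 100 190 8.9;  python3 - <<'E'
from h import *
c=cam('top');cv2.imwrite('pics/t1.png',cv2.resize(c['image'][120:290,130:410],(0,0),fx=2.8,fy=2.8))
E
```

```text
time: 9.15
tcp_pos: [551.9, 100.2, 107.7]
tcp_rot: [-0.0, 0.65, 0.76, -0.0]
wrist_force: [0.2, -0.6, -1.5]
gripper_width: 0.236
gripper_force: 40.0
t 9.15 pos [551.924 100.171 107.694] q [ 0.11   0.553 -0.539  1.852  0.371  0.839 -0.462] F [ 0.229 -0.562 -1.51 ] w 0.2362814865090062 39.9962192773819
shift now-frame [-0.021  0.098 -2.058] | after-turn frame [-0.02   0.1   -2.058] | turn deg [-0.052  0.022 -0.031]
```

View pics/t1.png

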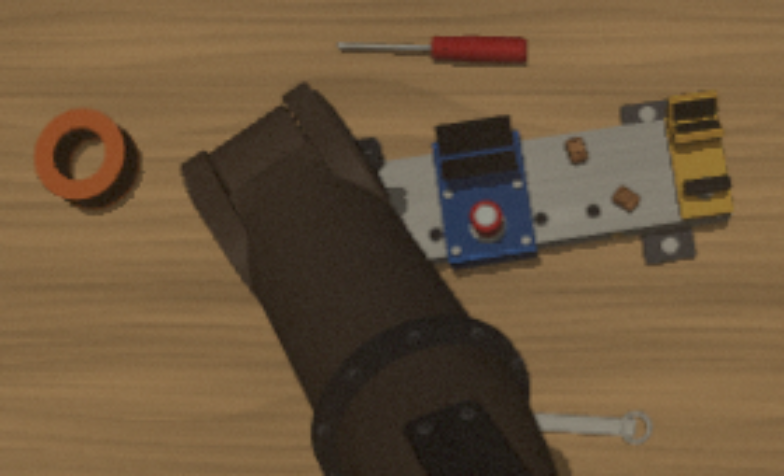

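```bash
python3 -m crank '[{"ax":0,"ay":0,"az":0,"tx":0,"ty":0,"tz":-0.8,"hand":0},{"ax":0,"ay":0,"az":0,"tx":0,"ty":0,"tz":-0.8,"hand":0},{"ax":0,"ay":0,"az":0,"tx":0,"ty":0,"tz":-0.6,"hand":0},{"ax":0,"ay":0,"az":0,"tx":-0.807,"ty":0.475,"tz":0,"hand":0},{"ax":0,"ay":0,"az":0,"tx":-0.807,"ty":0.475,"tz":0,"hand":0},{"ax":0,"ay":0,"az":0,"tx":-0.807,"ty":0.475,"tz":0,"hand":0},{"ax":0,"ay":0,"az":0,"tx":-0.807,"ty":0.475,"tz":0,"hand":0},{"ax":0,"ay":0,"az":0,"tx":-0.807,"ty":0.475,"tz":0,"hand":0},{"ax":0,"ay":0,"az":0,"tx":-0.807,"ty":0.475,"tz":0,"hand":0},{"ax":0,"ay":0,"az":0,"tx":-0.807,"ty":0.475,"tz":0,"hand":0},{"ax":0,"ay":0,"az":0,"tx":0,"ty":0,"tz":0,"hand":0},{"ax":0,"ay":0,"az":0,"tx":0,"ty":0,"tz":0,"hand":0}]'; python3 d.py 720 -103 106.5 8.9;  python3 - <<'E'
from h import *
c=cam('scene');cv2.imwrite('pics/s2.png',cv2.resize(c['image'][100:300,220:500],(0,0),fx=2.8,fy=2.8))
E
```

```text
time: 10.4
tcp_pos: [719.6, -103.4, 194.9]
tcp_rot: [-0.0, 0.651, 0.759, -0.0]
wrist_force: [-0.5, 1.0, -2.5]
gripper_width: 0.24
gripper_force: 40.0
t 10.4 pos [ 719.593 -103.357  194.863] q [ 0.348  0.699 -0.503  1.316  0.337  1.211 -0.021] F [-0.487  0.95  -2.496] w 0.2398512967933562 39.996371269226074
shift now-frame [0.006 0.013 2.209] | after-turn frame [0.007 0.011 2.209] | turn deg [-0.034 -0.027 -0.164]
```

View pics/s2.png

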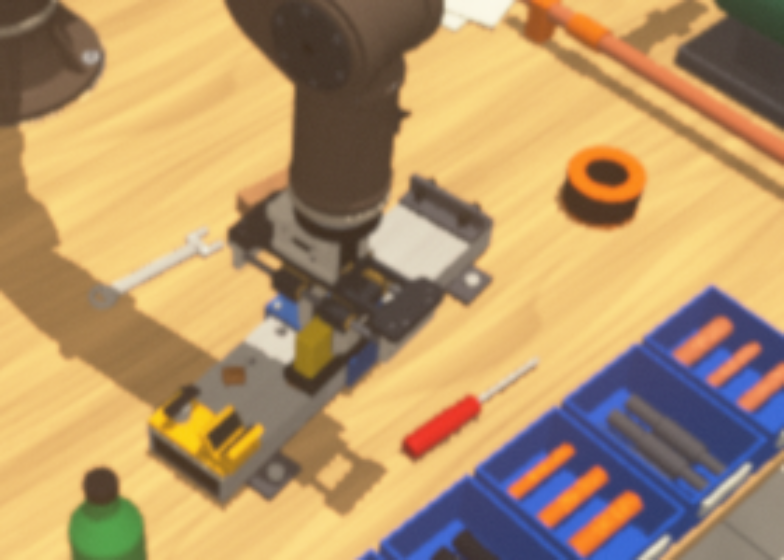

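```bash
python3 -m crank '[{"ax":0,"ay":0,"az":0,"tx":0,"ty":0,"tz":0.8,"hand":0},{"ax":0,"ay":0,"az":0,"tx":0,"ty":0,"tz":0.7,"hand":0},{"ax":0,"ay":0,"az":0,"tx":0,"ty":0,"tz":0.5,"hand":0},{"ax":0,"ay":0,"az":0,"tx":0,"ty":0,"tz":0.2,"hand":0},{"ax":0,"ay":0,"az":0,"tx":0,"ty":0,"tz":0,"hand":0}]'; python3 d.py 720 -103 106.5 8.9
```

```text
time: 10.95
tcp_pos: [718.5, -101.2, 107.0]
tcp_rot: [-0.001, 0.65, 0.76, -0.0]
wrist_force: [-0.6, 0.5, -1.0]
gripper_width: 0.235
gripper_force: 40.0
t 10.95 pos [ 718.528 -101.228  106.957] q [ 0.34   0.773 -0.482  1.405  0.38   1.058 -0.057] F [-0.566  0.485 -0.99 ] w 0.2351242320294384 39.99618351459503
shift now-frame [-0.049  0.03   0.011] | after-turn frame [-0.049  0.03   0.011] | turn deg [-0.1   -0.048  0.034]
```

```bash
python3 -m crank '[{"ax":0,"ay":0,"az":0,"tx":0,"ty":-0.2,"tz":0,"hand":0},{"ax":0,"ay":0,"az":0,"tx":0,"ty":-0.2,"tz":0,"hand":0},{"ax":0,"ay":0,"az":0,"tx":0,"ty":-0.2,"tz":0,"hand":0},{"ax":0,"ay":0,"az":0,"tx":0,"ty":-0.2,"tz":0,"hand":0},{"ax":0,"ay":0,"az":0,"tx":0,"ty":-0.2,"tz":0,"hand":0},{"ax":0,"ay":0,"az":0,"tx":0,"ty":-0.2,"tz":0,"hand":0},{"ax":0,"ay":0,"az":0,"tx":0,"ty":-0.2,"tz":0,"hand":0},{"ax":0,"ay":0,"az":0,"tx":0,"ty":-0.2,"tz":0,"hand":0},{"ax":0,"ay":0,"az":0,"tx":0,"ty":-0.2,"tz":0,"hand":0},{"ax":0,"ay":0,"az":0,"tx":0,"ty":-0.2,"tz":0,"hand":0},{"ax":0,"ay":0,"az":0,"tx":0,"ty":-0.2,"tz":0,"hand":0},{"ax":0,"ay":0,"az":0,"tx":0,"ty":-0.2,"tz":0,"hand":0},{"ax":0,"ay":0,"az":0,"tx":0,"ty":-0.2,"tz":0,"hand":0},{"ax":0,"ay":0,"az":0,"tx":0,"ty":-0.2,"tz":0,"hand":0},{"ax":0,"ay":0,"az":0,"tx":0,"ty":-0.2,"tz":0,"hand":0},{"ax":0,"ay":0,"az":0,"tx":0,"ty":-0.2,"tz":0,"hand":0},{"ax":0,"ay":0,"az":0,"tx":0,"ty":-0.2,"tz":0,"hand":0},{"ax":0,"ay":0,"az":0,"tx":0,"ty":0,"tz":0,"hand":0},{"ax":0,"ay":0,"az":0,"tx":0,"ty":0,"tz":0,"hand":0}]'; python3 d.py 556 100 190 8.9
```

```text
time: 12.85
tcp_pos: [585.0, -123.4, 107.9]
tcp_rot: [0.0, 0.651, 0.759, 0.0]
wrist_force: [0.0, 0.7, -2.8]
gripper_width: 0.235
gripper_force: 40.0
t 12.85 pos [ 585.044 -123.424  107.87 ] q [ 0.472  0.597 -0.516  1.761  0.368  0.88  -0.053] F [ 0.027  0.745 -2.804] w 0.23470192269709308 39.99621033668518
shift now-frame [ 5.631  0.142 -2.054] | after-turn frame [ 5.631  0.147 -2.053] | turn deg [ 0.022  0.007 -0.06 ]
```

```bash
python3 -m crank '[{"ax":0,"ay":0,"az":0,"tx":0,"ty":0,"tz":-0.8,"hand":0},{"ax":0,"ay":0,"az":0,"tx":0,"ty":0,"tz":-0.8,"hand":0},{"ax":0,"ay":0,"az":0,"tx":0,"ty":0,"tz":-0.6,"hand":0},{"ax":0,"ay":0,"az":0,"tx":0.886,"ty":-0.172,"tz":0,"hand":0},{"ax":0,"ay":0,"az":0,"tx":0.886,"ty":-0.172,"tz":0,"hand":0},{"ax":0,"ay":0,"az":0,"tx":0.886,"ty":-0.172,"tz":0,"hand":0},{"ax":0,"ay":0,"az":0,"tx":0.886,"ty":-0.172,"tz":0,"hand":0},{"ax":0,"ay":0,"az":0,"tx":0.886,"ty":-0.172,"tz":0,"hand":0},{"ax":0,"ay":0,"az":0,"tx":0.886,"ty":-0.172,"tz":0,"hand":0},{"ax":0,"ay":0,"az":0,"tx":0.886,"ty":-0.172,"tz":0,"hand":0},{"ax":0,"ay":0,"az":0,"tx":0.886,"ty":-0.172,"tz":0,"hand":0},{"ax":0,"ay":0,"az":0,"tx":0.886,"ty":-0.172,"tz":0,"hand":0},{"ax":0,"ay":0,"az":0,"tx":0.886,"ty":-0.172,"tz":0,"hand":0},{"ax":0,"ay":0,"az":0,"tx":0.886,"ty":-0.172,"tz":0,"hand":0},{"ax":0,"ay":0,"az":0,"tx":0,"ty":0,"tz":0,"hand":0},{"ax":0,"ay":0,"az":0,"tx":0,"ty":0,"tz":0,"hand":0}]'; python3 d.py 450 260 54 8.9;  python3 - <<'E'
from h import *
c=cam('top');cv2.imwrite('pics/t2.png',cv2.resize(c['image'][120:290,130:410],(0,0),fx=2.8,fy=2.8))
c=cam('scene');cv2.imwrite('pics/s3.png',cv2.resize(c['image'][100:300,220:500],(0,0),fx=2.8,fy=2.8))
E
```

```text
time: 14.45
tcp_pos: [450.0, 251.5, 195.9]
tcp_rot: [-0.0, 0.649, 0.76, 0.0]
wrist_force: [1.4, -0.2, -2.6]
gripper_width: 0.237
gripper_force: 40.0
t 14.45 pos [449.972 251.464 195.866] q [-0.102  0.396 -0.669  1.865  0.292  0.979 -0.741] F [ 1.383 -0.233 -2.634] w 0.23707325088075046 39.995911717414856
shift now-frame [0.209 0.033 3.547] | after-turn frame [0.211 0.034 3.547] | turn deg [ 0.02  -0.024  0.101]
```

View pics/t2.png

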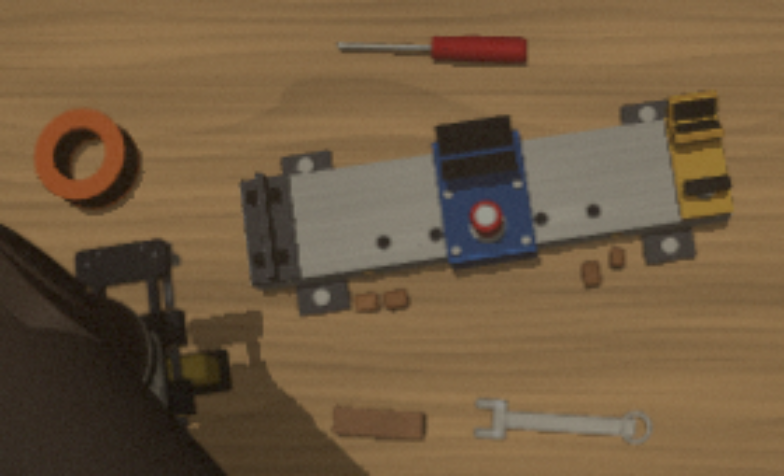

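View pics/s3.png

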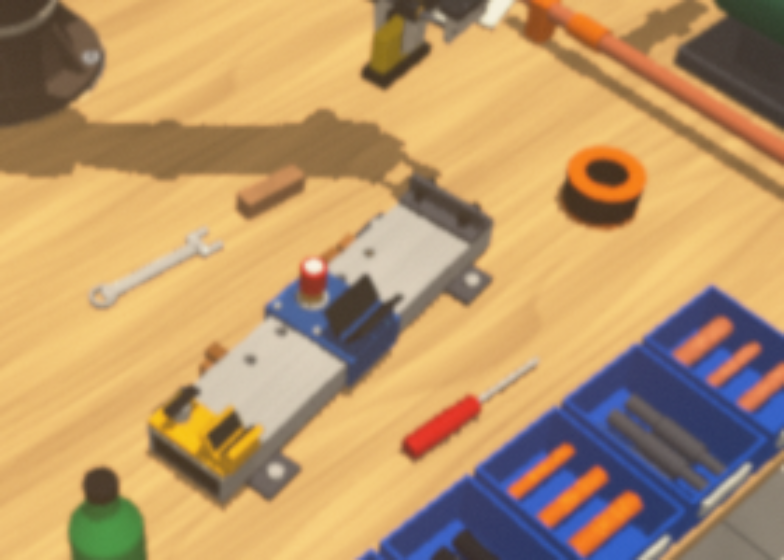

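The top view shows all four chips on the bench at (367,302), (397,299), (591,272) and (617,257), and the rail top is clear. The slide has not moved.

```bash
python3 -m crank '[{"ax":0,"ay":0,"az":0,"tx":0.2,"ty":0,"tz":0.8,"hand":0},{"ax":0,"ay":0,"az":0,"tx":0,"ty":0,"tz":0.8,"hand":0},{"ax":0,"ay":0,"az":0,"tx":0,"ty":0,"tz":0.8,"hand":0},{"ax":0,"ay":0,"az":0,"tx":0,"ty":0,"tz":0.7,"hand":0},{"ax":0,"ay":0,"az":0,"tx":0,"ty":0,"tz":0.3,"hand":0},{"ax":0,"ay":0,"az":0,"tx":0,"ty":0,"tz":0.06,"hand":0},{"ax":0,"ay":0,"az":0,"tx":0,"ty":0,"tz":0.04,"hand":0},{"ax":0,"ay":0,"az":0,"tx":0,"ty":0,"tz":0,"hand":0},{"ax":0,"ay":0,"az":0,"tx":0,"ty":0,"tz":0,"hand":0}]'; python3 d.py 450 260 54 8.9
```

```text
time: 15.45
tcp_pos: [449.7, 258.5, 56.8]
tcp_rot: [0.0, 0.651, 0.759, 0.001]
wrist_force: [0.0, -0.5, -1.2]
gripper_width: 0.242
gripper_force: 40.0
t 15.45 pos [449.7   258.491  56.836] q [-0.216  0.581 -0.558  1.993  0.472  0.695 -0.916] F [ 0.046 -0.494 -1.214] w 0.24200220052230334 39.996076226234436
shift now-frame [0.036 0.013 0.071] | after-turn frame [0.036 0.013 0.071] | turn deg [ 0.107 -0.034 -0.069]
```

```bash
python3 -m crank '[{"ax":0,"ay":0,"az":0,"tx":0,"ty":0,"tz":0.03,"hand":0},{"ax":0,"ay":0,"az":0,"tx":0,"ty":0,"tz":0.02,"hand":0},{"ax":0,"ay":0,"az":0,"tx":0,"ty":0,"tz":0.02,"hand":0},{"ax":0,"ay":0,"az":0,"tx":0,"ty":0,"tz":0,"hand":0}]'; python3 d.py 450 260 54 8.9
```

```text
time: 15.85
tcp_pos: [449.1, 258.2, 53.5]
tcp_rot: [0.0, 0.65, 0.76, 0.0]
wrist_force: [-2.4, -1.7, 6.0]
gripper_width: 0.236
gripper_force: 40.0
t 15.85 pos [449.147 258.217  53.54 ] q [-0.219  0.586 -0.555  1.996  0.477  0.689 -0.92 ] F [-2.392 -1.691  5.977] w 0.23554972217540854 39.999452233314514
shift now-frame [ 0.041  0.028 -0.011] | after-turn frame [ 0.041  0.028 -0.011] | turn deg [ 0.04   0.016 -0.051]
```

```bash
python3 -m crank '[{"ax":0,"ay":0,"az":0,"tx":0,"ty":0,"tz":0,"hand":0.8},{"ax":0,"ay":0,"az":0,"tx":0,"ty":0,"tz":0,"hand":0.8},{"ax":0,"ay":0,"az":0,"tx":0,"ty":0,"tz":0,"hand":0.8},{"ax":0,"ay":0,"az":0,"tx":0,"ty":0,"tz":0,"hand":0.8},{"ax":0,"ay":0,"az":0,"tx":0,"ty":0,"tz":0,"hand":0.8},{"ax":0,"ay":0,"az":0,"tx":0,"ty":0,"tz":0,"hand":0.8},{"ax":0,"ay":0,"az":0,"tx":0,"ty":0,"tz":-0.3,"hand":0.8},{"ax":0,"ay":0,"az":0,"tx":0,"ty":0,"tz":-0.6,"hand":0.8},{"ax":0,"ay":0,"az":0,"tx":0,"ty":0,"tz":-0.9,"hand":0.8},{"ax":0,"ay":0,"az":0,"tx":0,"ty":0,"tz":-0.9,"hand":0.8},{"ax":0,"ay":0,"az":0,"tx":0,"ty":0,"tz":-0.9,"hand":0.8},{"ax":0,"ay":0,"az":0,"tx":0,"ty":0,"tz":0,"hand":0.8}]'; python3 d.py 600.5 -7.6 195 -81.1;python3 d.py 600.5 -7.6 195 98.9
```

```text
time: 17.05
tcp_pos: [450.7, 260.2, 202.3]
tcp_rot: [0.001, 0.65, 0.76, 0.004]
wrist_force: [0.2, 0.6, -0.1]
gripper_width: 0.802
gripper_force: 0.0
t 17.05 pos [450.71  260.245 202.34 ] q [-0.109  0.394 -0.678  1.852  0.294  0.989 -0.757] F [ 0.176  0.645 -0.118] w 0.8016266491382412 0.0
shift now-frame [-7.194  2.667  0.181] | after-turn frame [2.664 7.195 0.184] | turn deg [ 0.198 -0.486 89.966]
t 17.05 pos [450.71  260.245 202.34 ] q [-0.109  0.394 -0.678  1.852  0.294  0.989 -0.757] F [ 0.176  0.645 -0.118] w 0.8016266491382412 0.0
shift now-frame [-7.194  2.667  0.181] | after-turn frame [-2.664 -7.195  0.184] | turn deg [  0.486   0.198 -90.033]
```

```bash
python3 -m crank '[{"ax":0,"ay":0,"az":0,"tx":-0.9,"ty":0.333,"tz":0,"hand":0.8},{"ax":0,"ay":0,"az":0,"tx":-0.9,"ty":0.333,"tz":0,"hand":0.8},{"ax":0,"ay":0,"az":0,"tx":-0.9,"ty":0.333,"tz":0,"hand":0.8},{"ax":0,"ay":0,"az":0,"tx":-0.9,"ty":0.333,"tz":0,"hand":0.8},{"ax":0,"ay":0,"az":0,"tx":-0.9,"ty":0.333,"tz":0,"hand":0.8},{"ax":0,"ay":0,"az":0,"tx":-0.9,"ty":0.333,"tz":0,"hand":0.8},{"ax":0,"ay":0,"az":0,"tx":-0.9,"ty":0.333,"tz":0,"hand":0.8},{"ax":0,"ay":0,"az":0,"tx":-0.9,"ty":0.333,"tz":0.1,"hand":0.8},{"ax":0,"ay":0,"az":-8.2,"tx":0,"ty":0,"tz":0,"hand":0.8},{"ax":0,"ay":0,"az":-8.2,"tx":0,"ty":0,"tz":0,"hand":0.8},{"ax":0,"ay":0,"az":-8.2,"tx":0,"ty":0,"tz":0,"hand":0.8},{"ax":0,"ay":0,"az":-8.2,"tx":0,"ty":0,"tz":0,"hand":0.8},{"ax":0,"ay":0,"az":-8.2,"tx":0,"ty":0,"tz":0,"hand":0.8},{"ax":0,"ay":0,"az":-8.2,"tx":0,"ty":0,"tz":0,"hand":0.8},{"ax":0,"ay":0,"az":-8.2,"tx":0,"ty":0,"tz":0,"hand":0.8},{"ax":0,"ay":0,"az":-8.2,"tx":0,"ty":0,"tz":0,"hand":0.8},{"ax":0,"ay":0,"az":-8.2,"tx":0,"ty":0,"tz":0,"hand":0.8},{"ax":0,"ay":0,"az":-8.2,"tx":0,"ty":0,"tz":0,"hand":0.8},{"ax":0,"ay":0,"az":-8.1,"tx":0,"ty":0,"tz":0,"hand":0.8},{"ax":0,"ay":0,"az":0,"tx":0,"ty":0,"tz":0,"hand":0.8}]'; python3 d.py 600.5 -7.6 95 98.9
```

```text
time: 19.05
tcp_pos: [598.3, -10.3, 192.7]
tcp_rot: [-0.0, -0.079, 0.997, 0.0]
wrist_force: [0.0, -0.6, 0.3]
gripper_width: 0.801
gripper_force: 0.0
t 19.05 pos [598.262 -10.283 192.667] q [ 0.551  0.633 -0.966  1.655  0.56   1.156  1.171] F [ 0.017 -0.567  0.306] w 0.8011960076137526 0.0
shift now-frame [-0.068  0.056  2.442] | after-turn frame [-0.066  0.058  2.442] | turn deg [ 0.029 -0.041  0.17 ]
```

```bash
python3 - <<'E'
from h import *
c=cam('scene');P=depth(c);hsv=cv2.cvtColor(c['image'],cv2.COLOR_BGR2HSV);H,S,V=[hsv[...,i].astype(int) for i in range(3)]
red=((H<8)|(H>172))&(S>120)&(V>70);red[:185]=0;red[215:]=0;red[:,:320]=0;red[:,345:]=0
print('knob px',red.sum(),np.nanmean(P[red],0))
cv2.imwrite('pics/s4.png',cv2.resize(c['image'][90:290,220:500],(0,0),fx=2.8,fy=2.8))
E
```

```text
knob px 72 [609.32484702 -16.40326099  95.6392233 ]
```

View pics/s4.png

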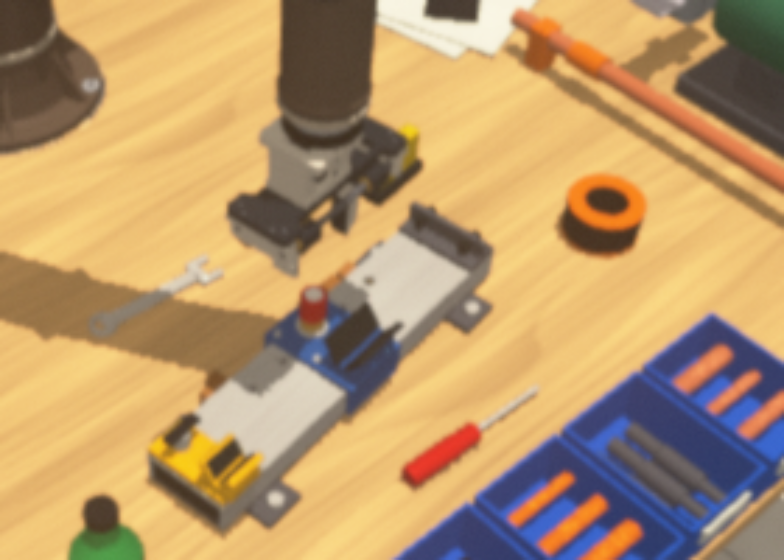

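```bash
python3 -m crank '[{"ax":0,"ay":0,"az":0,"tx":-0.06,"ty":0.05,"tz":0.8,"hand":0.8},{"ax":0,"ay":0,"az":0,"tx":0,"ty":0,"tz":0.7,"hand":0.8},{"ax":0,"ay":0,"az":0,"tx":0,"ty":0,"tz":0.5,"hand":0.8},{"ax":0,"ay":0,"az":0,"tx":0,"ty":0,"tz":0.3,"hand":0.8},{"ax":0,"ay":0,"az":0,"tx":0,"ty":0,"tz":0.14,"hand":0.8},{"ax":0,"ay":0,"az":0,"tx":0,"ty":0,"tz":0,"hand":0.8},{"ax":0,"ay":0,"az":0,"tx":0,"ty":0,"tz":0,"hand":0},{"ax":0,"ay":0,"az":0,"tx":0,"ty":0,"tz":0,"hand":0},{"ax":0,"ay":0,"az":0,"tx":0,"ty":0,"tz":0,"hand":0},{"ax":0,"ay":0,"az":0,"tx":0,"ty":0,"tz":0,"hand":0},{"ax":0,"ay":0,"az":0,"tx":0,"ty":0,"tz":0,"hand":0},{"ax":0,"ay":0,"az":0,"tx":0,"ty":0,"tz":0,"hand":0},{"ax":0,"ay":0,"az":0,"tx":0,"ty":0,"tz":0,"hand":0},{"ax":0,"ay":0,"az":0,"tx":0,"ty":0,"tz":0,"hand":0},{"ax":0,"ay":0,"az":0,"tx":0,"ty":0,"tz":0,"hand":0}]' 30; python3 d.py 600.5 -7.6 95 98.9
```

```text
time: 20.6
tcp_pos: [600.7, -8.0, 95.4]
tcp_rot: [0.0, -0.078, 0.997, -0.0]
wrist_force: [-0.1, -1.6, 2.9]
gripper_width: 0.317
gripper_force: 30.0
t 20.6 pos [600.743  -7.974  95.428] q [ 0.497  0.735 -0.887  1.744  0.67   0.994  1.078] F [-0.124 -1.635  2.924] w 0.3173148293779306 30.0002458691597
shift now-frame [0.005 0.01  0.011] | after-turn frame [0.005 0.01  0.011] | turn deg [-0.026  0.006  0.034]
```

```bash
python3 -m crank '[{"ax":0,"ay":0,"az":0,"tx":0,"ty":0,"tz":-0.1,"hand":0},{"ax":0,"ay":0,"az":0,"tx":0,"ty":0,"tz":-0.1,"hand":0},{"ax":0,"ay":0,"az":0,"tx":0,"ty":0,"tz":-0.1,"hand":0},{"ax":0,"ay":0,"az":0,"tx":0,"ty":0,"tz":-0.09,"hand":0},{"ax":0,"ay":0,"az":0,"tx":0,"ty":0,"tz":0,"hand":0},{"ax":0,"ay":0,"az":0,"tx":0,"ty":0,"tz":0,"hand":0}]' 45; python3 d.py 600.5 -7.6 95 98.9
```

```text
time: 21.2
tcp_pos: [600.6, -7.9, 110.8]
tcp_rot: [-0.0, -0.078, 0.997, -0.0]
wrist_force: [3.3, -1.7, -8.9]
gripper_width: 0.316
gripper_force: 45.0
t 21.2 pos [600.607  -7.885 110.778] q [ 0.505  0.718 -0.901  1.732  0.651  1.019  1.093] F [ 3.262 -1.72  -8.939] w 0.315907163917262 44.998265504837036
shift now-frame [0.002 0.008 0.394] | after-turn frame [0.002 0.007 0.394] | turn deg [-0.01  -0.005  0.04 ]
```

```bash
python3 -m crank '[{"ax":0,"ay":0,"az":0,"tx":0,"ty":-0.1,"tz":0,"hand":0},{"ax":0,"ay":0,"az":0,"tx":0,"ty":-0.15,"tz":0,"hand":0},{"ax":0,"ay":0,"az":0,"tx":0,"ty":-0.15,"tz":0,"hand":0},{"ax":0,"ay":0,"az":0,"tx":0,"ty":-0.15,"tz":0,"hand":0},{"ax":0,"ay":0,"az":0,"tx":0,"ty":-0.15,"tz":0,"hand":0},{"ax":0,"ay":0,"az":0,"tx":0,"ty":-0.15,"tz":0,"hand":0},{"ax":0,"ay":0,"az":0,"tx":0,"ty":-0.15,"tz":0,"hand":0},{"ax":0,"ay":0,"az":0,"tx":0,"ty":-0.15,"tz":0,"hand":0},{"ax":0,"ay":0,"az":0,"tx":0,"ty":-0.1,"tz":0,"hand":0},{"ax":0,"ay":0,"az":0,"tx":0,"ty":0,"tz":0,"hand":0},{"ax":0,"ay":0,"az":0,"tx":0,"ty":0,"tz":0,"hand":0}]'; python3 d.py 608.4 -57.3 95 98.9
```

```text
time: 22.3
tcp_pos: [608.5, -58.3, 110.9]
tcp_rot: [-0.0, -0.078, 0.997, -0.001]
wrist_force: [2.8, -1.8, -8.4]
gripper_width: 0.321
gripper_force: 45.0
t 22.3 pos [608.506 -58.256 110.854] q [ 0.579  0.732 -0.898  1.705  0.655  1.034  1.179] F [ 2.757 -1.844 -8.392] w 0.32146047347457013 44.998149275779724
shift now-frame [-0.001  0.025  0.396] | after-turn frame [-0.001  0.024  0.396] | turn deg [-0.082 -0.011 -0.009]
```

```bash
python3 -m crank '[{"ax":0,"ay":0,"az":0,"tx":0,"ty":0.01,"tz":0.08,"hand":0},{"ax":0,"ay":0,"az":0,"tx":0,"ty":0,"tz":0.08,"hand":0},{"ax":0,"ay":0,"az":0,"tx":0,"ty":0,"tz":0.08,"hand":0},{"ax":0,"ay":0,"az":0,"tx":0,"ty":0,"tz":0,"hand":0},{"ax":0,"ay":0,"az":0,"tx":0,"ty":0,"tz":0,"hand":0}]'; python3 d.py 608.4 -57.3 95 98.9
```

```text
time: 22.8
tcp_pos: [608.3, -57.0, 101.1]
tcp_rot: [-0.0, -0.078, 0.997, -0.0]
wrist_force: [3.3, -3.4, -7.5]
gripper_width: 0.315
gripper_force: 45.0
t 22.8 pos [608.34  -56.997 101.112] q [ 0.573  0.742 -0.89   1.713  0.666  1.018  1.17 ] F [ 3.32  -3.366 -7.507] w 0.3153466103819054 44.9982887506485
shift now-frame [-0.    -0.008  0.153] | after-turn frame [-0.    -0.008  0.153] | turn deg [-0.021 -0.016  0.038]
```

```bash
python3 -m crank '[{"ax":0,"ay":0,"az":0,"tx":0,"ty":0,"tz":0.07,"hand":0},{"ax":0,"ay":0,"az":0,"tx":0,"ty":0,"tz":0.06,"hand":0},{"ax":0,"ay":0,"az":0,"tx":0,"ty":0,"tz":0.03,"hand":0},{"ax":0,"ay":0,"az":0,"tx":0,"ty":0,"tz":0.01,"hand":0},{"ax":0,"ay":0,"az":0,"tx":0,"ty":0,"tz":0,"hand":0},{"ax":0,"ay":0,"az":0,"tx":0,"ty":0,"tz":0,"hand":0}]'; python3 d.py 608.4 -57.3 95 98.9
```

```text
time: 23.4
tcp_pos: [608.5, -57.1, 95.4]
tcp_rot: [0.0, -0.078, 0.997, -0.001]
wrist_force: [-1.7, -4.6, 5.3]
gripper_width: 0.322
gripper_force: 45.0
t 23.4 pos [608.472 -57.057  95.393] q [ 0.57   0.748 -0.885  1.718  0.673  1.008  1.164] F [-1.653 -4.62   5.254] w 0.32164232263645515 45.0010871887207
shift now-frame [ 0.003 -0.006  0.01 ] | after-turn frame [ 0.003 -0.006  0.01 ] | turn deg [-0.066  0.019  0.03 ]
```

```bash
python3 -m crank '[{"ax":0,"ay":0,"az":0,"tx":0,"ty":0,"tz":0,"hand":0},{"ax":0,"ay":0,"az":0,"tx":0,"ty":0,"tz":0,"hand":0},{"ax":0,"ay":0,"az":0,"tx":0,"ty":0,"tz":0,"hand":0}]'; python3 - <<'E'
from h import *
c=cam('scene');cv2.imwrite('pics/s5.png',cv2.resize(c['image'][90:290,220:500],(0,0),fx=2.8,fy=2.8))
E
```

```text
time: 23.7
tcp_pos: [608.4, -57.1, 95.4]
tcp_rot: [0.0, -0.078, 0.997, -0.001]
wrist_force: [-2.4, -4.6, 5.8]
gripper_width: 0.321
gripper_force: 45.0
```

View pics/s5.png

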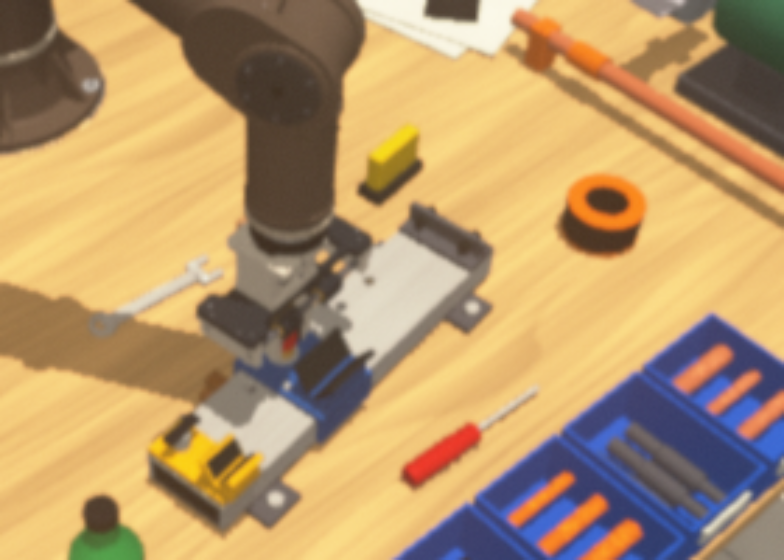

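The scraper is standing upright and free at (390,163). The slide has moved one hole towards the clamp, with the knob gripped at (290,342).

```bash
python3 -c "
from plant import bot
print(bot.hand_in())"
```

```text
the job is handed in; nothing more can be done
None
```

I handed the job in at about 24 s of the 72 s allowed, and no verdict came back: all four chips are off the rail, the scraper stands upright and free on the bench, and the slide is one hole (50 mm) nearer the clamp with the pin home and the red knob still gripped at 45 N.

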